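# Set a height stop with a setting block

## Robot

A 6-joint arm with a two-finger parallel gripper is mounted at the origin on a cart in front of the work surface, level with it; the furniture and walls round the work are solid. World frame = base frame: x ahead of the robot, y to its left, z up, the work surface at z = 0. Lengths are in m, angles in degrees, forces in N, time in s.
With the tool pointing down it reaches from about 0.35 to 0.875 m from the base axis. Payload 4.2 kg.
Tool frame: the origin (TCP) lies at the very end of the fingers, on their centre line; the grasp point (between the pads) lies 19 mm behind it; z points along the fingers, y is the line along which they close (so a half turn about z gives the same grasp; the last joint's range is limited). The gripper opens to 87 mm and grips with 3 to 60 N. Pads are 19 mm wide; open, the fingers measure 117 mm over their backs; the gripper's body (75 mm by 190 mm) begins 51 mm behind the grasp point.
Start: joints at [80.306, 22.042, 0.453, 0, -68.411, -14.817], TCP at [0.259, 0.569, 0.187] pointing down, gripper open.
Joint ranges: [-179.83, 179.83], [-69.29, 118.12], [-61.27, 80.66], [-181.25, 117.63], [-171.15, -9.14], [-177.46, 177.46]. Speed limits (degrees/s): [159.86, 159.86, 180, 180, 180, 180].

## Interface

Orientations are given as a 3x3 rotation matrix whose columns are the frame's x, y, z axes.
In Python, from station import sense, cams, r gives the robot as it stands. The module is installed in compiled form; this text tells all that it offers.
- The arm moves only by the tool step_arm, never from a script. Its argument "targets" is text: rows parted by semicolons, each of 4 numbers parted by spaces: the shift along the tool's x, y, z in cm, then the turn about the tool's z in degrees. In form: x y z turn; .... A call has 1 to 12 rows; each row shifts and turns the commanded pose from where the row before left it, along the tool's axes as they then stand; what a row does not reach is not made up. A row lasts 1/12 s, in which the tool goes at most 41.7 mm and 7.16 degrees, less where a joint would pass 70% of its speed; a pose out of reach is approached as far as the arm can. A call with a gripper value outside its range is refused whole. "claw" is the finger opening in cm, from 0 to 8.7, set as the call begins (left out, the last holds). The fingers move at their own pace and stop on an object; the grip force is fixed at half the most. Time passes only in rows, so rows that do not move let the fingers close. It gives the time, the measured TCP pose, the force, the opening and the grip force at its end, in the units of the state.
- sense(): the state, without advancing time (a new reading comes with each control period).
- cams.capture(name): name is "scene" or "top"; returns a dict with "frame" (384x512x3 uint8, blue, green, red), "vertical_fov" (degrees; the focal length in pixels is half the picture's height over the tangent of half this angle, whatever the lens; pixels are square), "cx", "cy" (the principal point, pixels), "dist_coeffs" ([k1, k2, p1, p2, k3] as OpenCV has them; the pictures are not rectified), "eye" and "rotation" of the camera in the world. Camera axes: x right, y down, z forward; pixel columns grow to the right and rows downward; lengths in m; the calibration is good to about 2 mm. A picture is of the moment at which its call begins. There is no depth.
- r.finish_job(): hands the job in; it is judged then, once.
The state is a dict: "time_s": time; "joints": joint angles; "joint_velocities": joint speeds; "effort": joint torques, N m; "tcp_pos": TCP position; "ee_rot": TCP orientation; "wrist_force": force on the tool from outside, world axes, zero at the start; "moment": the same for the moment, N m; "gripper_width": opening from 0.0 (shut) to 1.0 (fully open); "gripper_force": force on a finger pad.
Only numpy, scipy, OpenCV 4.12 (cv2) and the standard library are available. Lean on these libraries where they do the work, as an engineer would, in place of code of your own. Each camera call takes 0.05 s, during which the arm holds its last target. There are 200 camera calls.

## Task

Take the square-bit driver from its stand, seat it in the recess of the stop screw and turn the screw clockwise until its domed foot just bears on the setting block below: the spring arm begins to lift and the block drags, without being jammed. Then prove it by drawing the block 25 to 40 mm out towards its fin end through that drag, and leave the driver standing in the screw. Turn the screw only with the driver, never force the foot hard onto the block, and do not knock over the two vials.

Things in the scene. Friction and masses are not known exactly. Their poses are not given: they have to be found in the camera images.
- fixture: grey height-stop fixture fixed to the worktop, base 250 x 100 x 12 mm; origin on its underside below the screw, 100 mm from its rear end; x along its channel (open mouth and block's fin at -x, column at +x). Guide strips 39.6 mm apart, x = -42 to +62 mm, tops at 28 mm. A column at x = +69 to +97 mm carries an aluminium spring arm, 80 to 94 mm high, that holds the stop screw at x = y = 0.
- stop_screw: vertical steel stop screw; origin on its axis, above its domed foot. Clockwise from above lowers it 12 mm a turn (1.9 mm a radian); it takes 0.15 N m, with 0.1 rad of play either way. The foot starts clear of the block by an unknown 0.5 to 3 mm. Once it bears, the screw sinks no more: it lifts the spring arm instead, and the foot force grows about 10 N a radian. A light drag is 4 to 8 N, over 15 N is jammed.
- screw_recess (a point): centre of the mouth of the square recess in the top of the stop screw, about 131 mm above the worktop, on the screw's axis. Axes follow the screw's square head (28 x 28 x 23 mm) and the sides of the recess: 13.2 mm square, 18 mm deep. A push down on the driver passes through the screw to the block once the foot bears.
- driver_grip (a point): driver: centre of its black square handle, 20 x 20 mm and 60 mm tall, sides parallel to this point's x and y, z up from bit to butt. Driver 104 mm long, 0.11 kg; this point is 70 mm above the bit's end. It starts upright in its stand (black block 66 x 66 x 26 mm), the bit 18 mm deep in a square hole.
- driver_bit (a point): centre of the lower end of the driver's steel bit, 12 x 12 mm square with a tapered nose (the lowest 6 mm); faces parallel to the handle's. Seated, it lies about 18 mm below the recess mouth; the driver then stands by itself when let go.
- setting_block: steel setting block 165 x 36 x 20 mm, 0.24 to 0.39 kg, lying along the channel under the foot on a shim plate whose height differs from job to job; origin at the centre of its underside, x along it (fin at its -x end). It slides along x, friction 0.5 to 0.72 on each face: a level pull takes 1.2 to 2.8 N in motion while free, about 6 to 11 N at a light drag; the pull fades once it stops.
- block_fin (a point): centre of the setting block's upright aluminium grip fin, 70.5 mm in front (-x) of the block's middle: 12 mm thick (along y), 24 mm long (x); its top is 16 mm above this point, the block's upper face 23 mm below it. Gripping it may press the block down and add drag; a finger hooked behind it pulls cleanly.
- amber_vial: brown reagent vial with black cap, 22 mm across and 53 mm tall, loose; origin under its centre
- white_vial: white reagent vial with ribbed cap, 22 mm across and 35 mm tall, loose; origin under its centre
There are look-alikes about, which are no part of the job. There is more than one size of the setting_block; the job needs the larger. Leave any green look-alike of the part that bears driver_grip alone.

How it is judged (in metres and radians):
On the way, in this order (a step that is already met when the one before it is completed fails the run):
1. the driver's bit is seated in the screw's recess (horizontal distance between driver_bit and screw_recess below 0.005 m and z of driver_bit in the frame of screw_recess below -0.009 m), for 0.2 s.
2. with the driver in the recess the foot has come to bear lightly on the setting block (z of driver_bit in the frame of screw_recess below -0.007 m and contact force between stop_screw and setting_block between 3 and 9 N), for 0.2 s.
3. the block has been drawn at least 22 mm out through the drag (distance of block_fin from where it was at the start of the episode above 0.022 m and contact force between stop_screw and setting_block above 3 N), for 0.1 s.
At the end, for the whole second after the job is handed in: The foot rests on the setting block with 3 to 9 N, the block lies 22 to 45 mm from where it started and still, and the driver stands in the screw's recess at least 7 mm deep, within 0.2 rad of upright (all of step 3 and contact force between stop_screw and setting_block below 9 N and distance of block_fin from where it was at the start of the episode below 0.045 m and linear speed of setting_block below 0.01 m/s and horizontal distance between driver_bit and screw_recess below 0.005 m and z of driver_bit in the frame of screw_recess below -0.007 m and angle between driver_grip's own z axis and vertical below 0.2 rad); the robot touches nothing.
It fails at once if the foot is pressed on the block with more than 20 N (contact force between stop_screw and setting_block above 20 N).
It fails at once if the fingers touch the stop screw itself (contact force between the fingers and stop_screw above 3 N).
It fails at once if the amber vial is knocked over (angle between amber_vial's own z axis and vertical above 0.6 rad).
It fails at once if the white vial is knocked over (angle between white_vial's own z axis and vertical above 0.6 rad).
It also fails if it takes over 58 s, if anything falls off the work surface, if the arm or the gripper's body presses on something with over 40 N, if the wrist force passes 120 N, or if a joint passes its speed limit or range.

## Working session

There is one attempt and no reset: what is moved stays moved. The work goes in short steps, Python scripts to look and compute and a tool call to move; the robot and the scene stay as the last step left them, time stands still between calls to the robot, and variables do not carry over. Pictures are saved under pics/ and viewed, at most 10 in all, crops included, and the job is handed in when it is done.

Besides the shell and the picture viewer there is one more tool, called after ">>>" as a command line: name --argument value ..., lists and objects as JSON in quotes. step_arm: Moves the arm, as the interface text tells. Its arguments: {"type":"object","properties":{"targets":{"type":"string"},"claw":{"type":"number"}},"required":["targets"]}

```bash
mkdir -p pics
cat > h.py <<'E'
import numpy as np, cv2
from station import sense, cams, r
def K(c):
    f=c["frame"].shape[0]/2/np.tan(np.radians(c["vertical_fov"])/2)
    return np.array([[f,0,c["cx"]],[0,f,c["cy"]],[0,0,1]])
def ray(c,uv):
    p=cv2.undistortPoints(np.array([[uv]],float),K(c),np.array(c["dist_coeffs"],float))[0,0]
    d=np.array(c["rotation"])@np.array([p[0],p[1],1]); return np.array(c["eye"]),d
def atz(c,uv,z):
    e,d=ray(c,uv); return e+d*(z-e[2])/d[2]
def proj(c,P):
    R=np.array(c["rotation"]).T; 
    q,_=cv2.projectPoints(np.array(P,float).reshape(-1,3),cv2.Rodrigues(R)[0],-R@np.array(c["eye"]),K(c),np.array(c["dist_coeffs"],float)); return q[:,0]
E
python3 - <<'E'
from h import *
import pickle
for n in("scene","top"):
    c=cams.capture(n); cv2.imwrite(f"pics/{n}0.png",cv2.resize(c["frame"],(800,600),interpolation=cv2.INTER_CUBIC)); pickle.dump(c,open(n+"0.pkl","wb")); print(n,c["eye"],c["rotation"],c["vertical_fov"],c["dist_coeffs"])
s=sense(); print(s["tcp_pos"],s["ee_rot"],s["wrist_force"])
E
```

```text
scene [-0.10519823 -0.42869788  0.53615716] [[ 0.58911066 -0.39969253  0.70227808]
 [-0.80802389 -0.28408881  0.51613074]
 [-0.00678426 -0.87151559 -0.49032086]] 56.63428844608387 [-0.08831701  0.          0.          0.          0.        ]
top [0.35586622 0.00983176 1.08264839] [[ 7.86466285e-04 -9.89152257e-01  1.46891773e-01]
 [-9.99893410e-01  1.36369811e-03  1.45364677e-02]
 [-1.45790959e-02 -1.46887548e-01 -9.89045751e-01]] 50.0314279110776 [0.05096838 0.         0.         0.         0.        ]
[0.25901841 0.56812956 0.18605201] [[ 9.09826353e-01 -4.14988524e-01 -7.29975290e-04]
 [-4.14989156e-01 -9.09824520e-01 -1.82840821e-03]
 [ 9.46190058e-05  1.96646580e-03 -9.99998062e-01]] [-0.21798155  0.98692314 -0.22905996]
```

View pics/scene0.png

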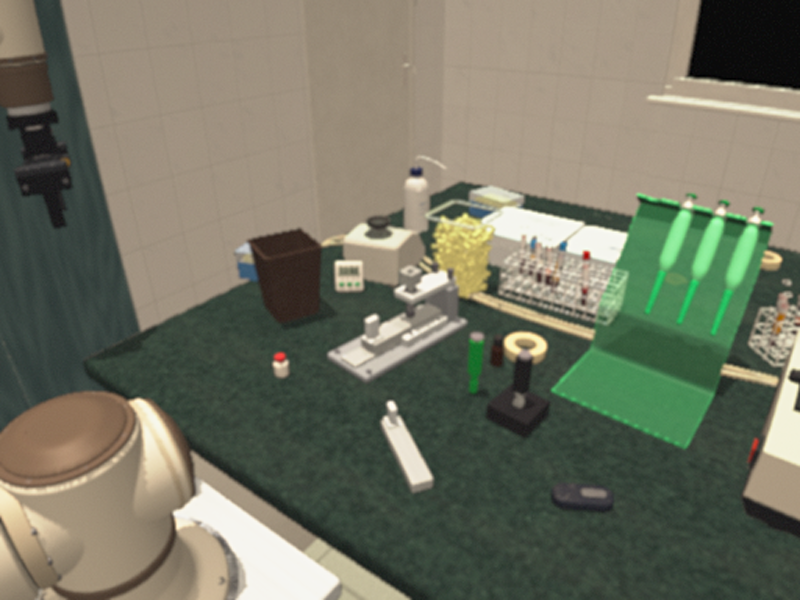

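View pics/top0.png

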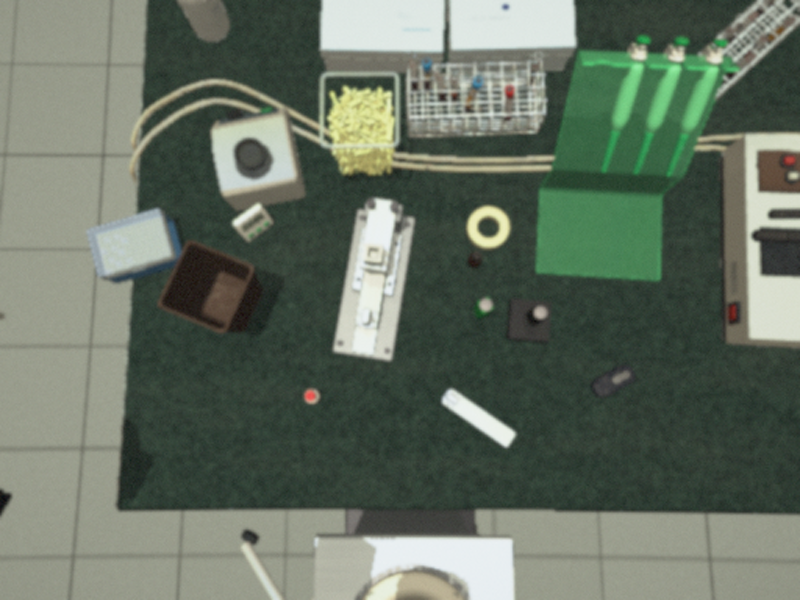

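The scene shows the fixture at (400,330), the driver in its stand at (520,390), the green look-alike at (476,360), the amber vial at (497,352) and the white vial at (281,365). In the top view the fixture is at (373,280), the driver butt at (540,313) and the loose smaller block at (478,417). Next I'll take closer crops.

Run:
```python
from h import *
import pickle
c=pickle.load(open("top0.pkl","rb"));f=c["frame"]
def g(im,x0,y0,w,h,s):
    o=cv2.resize(im[y0:y0+h,x0:x0+w],None,fx=s,fy=s,interpolation=cv2.INTER_CUBIC); o=cv2.convertScaleAbs(o,alpha=1.3,beta=15)
    for k in range(0,w,10): cv2.putText(o,str(x0+k),(k*s,9),0,.33,(0,255,255)); cv2.line(o,(k*s,10),(k*s,15),(0,255,255))
    for k in range(10,h,10): cv2.putText(o,str(y0+k),(0,k*s+3),0,.33,(0,255,255))
    return o
a=g(f,205,122,70,112,5)   #350x560
b=g(f,290,155,70,70,6)    #420x420
o=np.zeros((600,800,3),np.uint8);o[:560,:350]=a;o[:420,360:780]=b
cv2.imwrite("pics/t1.png",o)
c=pickle.load(open("scene0.pkl","rb"));f=c["frame"]
o=g(f,205,165,155,116,5)
cv2.imwrite("pics/s1.png",o)
```

```text
(no output)
```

View pics/t1.png

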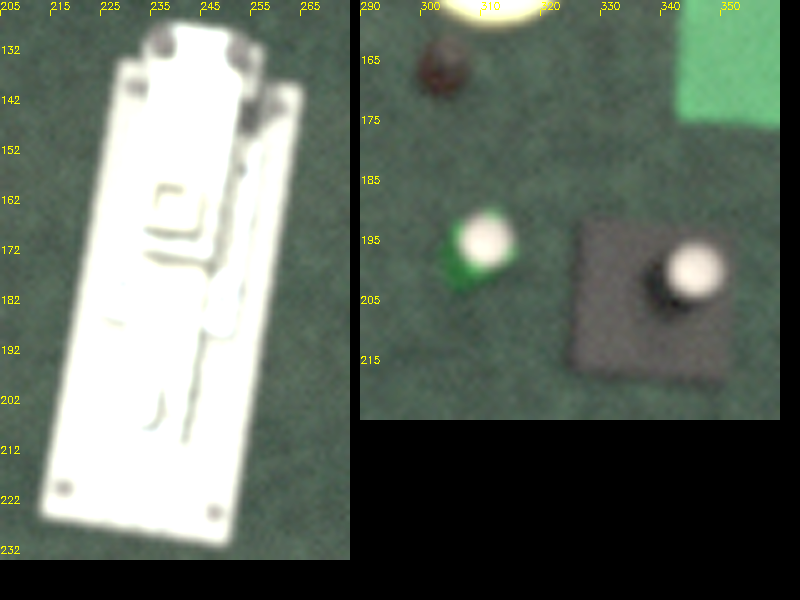

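View pics/s1.png

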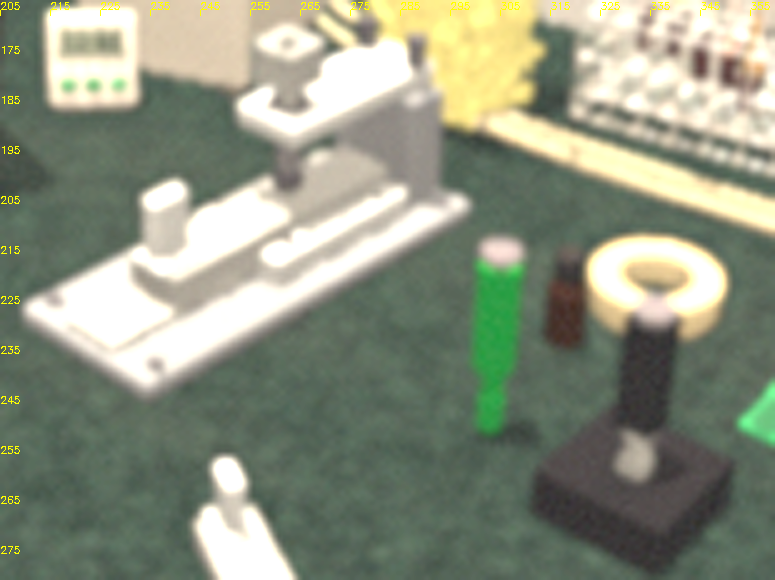

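The top crop gives base corners at about (213,224.6), (250.6,231), (265.4,139) and (228.6,134), the screw head near (241,164), the driver butt at (345.5,200) and the amber vial at (303,166). Next I'll fit poses and enhance the head for its yaw.

```bash
cat > fit.py <<'E'
from h import *
import pickle
c=pickle.load(open("top0.pkl","rb"));s=pickle.load(open("scene0.pkl","rb"))
q=[(213,224.6),(250.6,231),(265.4,139),(228.6,134)]
P=np.array([atz(c,u,.012)[:2] for u in q]); print("corners",P.round(4).tolist())
print("len",np.linalg.norm(P[0]-P[3]),np.linalg.norm(P[1]-P[2]),"wid",np.linalg.norm(P[0]-P[1]),np.linalg.norm(P[2]-P[3]))
ax=(P[3]+P[2]-P[0]-P[1]);yaw=np.arctan2(ax[1],ax[0]);ax/=np.linalg.norm(ax)
o=P.mean(0)+ax*.025; print("fixture origin",o,"yaw deg",np.degrees(yaw))
print("recess px (top,scene)",proj(c,[*o,.131]),proj(s,[*o,.131]))
# driver butt height: stand top .026, bit 18 deep -> bit z .008, butt .112
print("butt",atz(c,(345.5,200),.112),"green",atz(c,(310.7,195),.104))
q=[(325.8,192.5),(325.5,216.5),(350.5,218.3)]  # stand corners
S=np.array([atz(c,u,.026)[:2] for u in q]);print("stand",S.round(4).tolist(),"centre",(S[0]+S[2])/2)
d=S[0]-S[1];print("stand yaw",np.degrees(np.arctan2(d[1],d[0])),np.linalg.norm(d),np.linalg.norm(S[2]-S[1]))
print("amber",atz(c,(303,166),.053),"white",atz(c,(311.5*.64,396*.64),.035))
E
python3 fit.py
python3 - <<'E'
from h import *
import pickle
def e(n,x0,y0,w,h,s):
    f=pickle.load(open(n+"0.pkl","rb"))["frame"][y0:y0+h,x0:x0+w].astype(float).mean(2)
    lo,hi=np.percentile(f,[20,99.5]);f=np.clip((f-lo)/(hi-lo),0,1)**1.5*255
    o=cv2.cvtColor(cv2.resize(f.astype(np.uint8),None,fx=s,fy=s,interpolation=cv2.INTER_CUBIC),cv2.COLOR_GRAY2BGR)
    for k in range(0,w,5): cv2.putText(o,str(x0+k),(k*s,9),0,.33,(0,255,255))
    for k in range(5,h,5): cv2.putText(o,str(y0+k),(0,k*s+3),0,.33,(0,255,255))
    return o
o=np.zeros((600,800,3),np.uint8)
o[:300,:400]=e("top",227,150,40,30,10);o[:300,400:]=e("scene",250,165,40,30,10)
o[300:,:400]=e("top",220,190,40,30,10);o[300:,400:]=e("scene",318,215,40,30,10)
cv2.imwrite("pics/e1.png",o)
E
```

```text
corners [[0.4479, 0.1314], [0.4311, 0.0332], [0.6781, -0.006], [0.6923, 0.093]]
len 0.24742993795354618 0.25006567945797 wid 0.09956409929706765 0.1000389571904863
fixture origin [0.58704738 0.0589883 ] yaw deg -8.987291769358713
recess px (top,scene) [[238.77524036 161.67694811]] [[261.59888767 173.35234901]]
butt [ 0.49767198 -0.19384189  0.112     ] green [ 0.51108266 -0.11294936  0.104     ]
stand [[0.5299, -0.1618], [0.4675, -0.1595], [0.4628, -0.2231]] centre [ 0.49638884 -0.19244861]
stand yaw -2.1413028998173655 0.06253750995079424 0.06372451149150984
amber [ 0.59417425 -0.10117809  0.053     ] white [0.37302656 0.1620592  0.035     ]
```

View pics/e1.png

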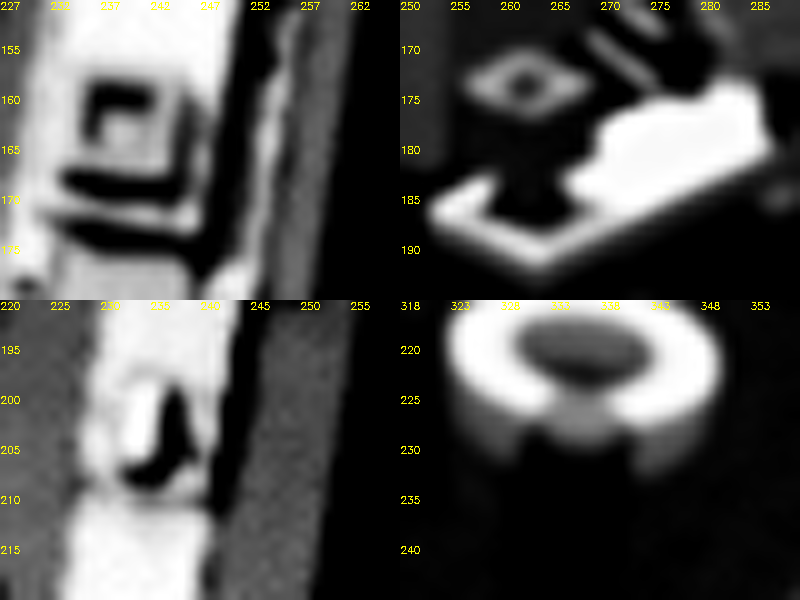

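Enhanced views: the recess in the top view is about (238.6,161.3), which matches the fit. In the scene view the head diamond has corners (256.3,173.5), (269,173.2), (262.4,170), (262.8,176.5), with the recess at (262.5,173.5). The fin top is at (233.5,201.5) in the top view.

```bash
cat >> h.py <<'E'
def go(x,y,z,yaw=None):
    "remaining shift in tool axes (cm) and turn (deg) to a world TCP/tool-x yaw"
    s=sense();R=np.array(s["ee_rot"]);d=R.T@(np.array([x,y,z])-s["tcp_pos"])*100
    cy=np.degrees(np.arctan2(R[1,0],R[0,0]))
    print("t",s["time_s"],"tcp",np.round(s["tcp_pos"],4),"yaw",cy.round(2),"shift",d.round(2),"turn",None if yaw is None else round(cy-yaw,2),"F",np.round(s["wrist_force"],2),"M",np.round(s["moment"],3),"w",s["gripper_width"],"j",np.round(s["joints"],1))
E
python3 - <<'E'
from fit import *
def tri(u,v):
    a,d=ray(c,u);b,e=ray(s,v);d/=np.linalg.norm(d);e/=np.linalg.norm(e)
    t=np.linalg.lstsq(np.c_[d,-e],b-a,rcond=None)[0];p,q=a+d*t[0],b+e*t[1];return (p+q)/2,np.linalg.norm(p-q)
L,Rr,T,B=[atz(s,u,.131)[:2] for u in((256.3,173.5),(269,173.2),(262.4,170),(262.8,176.5))]
for a,b in((L,T),(B,Rr),(L,B),(T,Rr)): print("head edge",np.degrees(np.arctan2(*(b-a)[::-1])),np.linalg.norm(b-a))
print("recess scene",atz(s,(262.5,173.5),.131),"tri",tri((238.6,161.3),(262.5,173.5)))
L,B,Rr=[atz(s,u,.026)[:2] for u in((312.4,258.3),(336,269.5),(351.6,258))]
for a,b in((L,B),(B,Rr)): print("stand edge",np.degrees(np.arctan2(*(b-a)[::-1])),np.linalg.norm(b-a))
print("stand centre",(L+Rr)/2)
print("driver butt tri",tri((345.5,200),(336,226.5)))
print("fin",tri((233.5,201.5),(238.3,202)),atz(c,(233.5,201.5),.075))
go(.497,-.194,.2,-2)
E
```

```text
corners [[0.4479, 0.1314], [0.4311, 0.0332], [0.6781, -0.006], [0.6923, 0.093]]
len 0.24742993795354618 0.25006567945797 wid 0.09956409929706765 0.1000389571904863
fixture origin [0.58704738 0.0589883 ] yaw deg -8.987291769358713
recess px (top,scene) [[238.77524036 161.67694811]] [[261.59888767 173.35234901]]
butt [ 0.49767198 -0.19384189  0.112     ] green [ 0.51108266 -0.11294936  0.104     ]
stand [[0.5299, -0.1618], [0.4675, -0.1595], [0.4628, -0.2231]] centre [ 0.49638884 -0.19244861]
stand yaw -2.1413028998173655 0.06253750995079424 0.06372451149150984
amber [ 0.59417425 -0.10117809  0.053     ] white [0.37302656 0.1620592  0.035     ]
head edge -1.292836415427648 0.027013231190972188
head edge -4.412903517922034 0.025667846549406723
head edge -101.20222010288492 0.024692128036030842
head edge -103.64528214850176 0.026330356610687538
recess scene [0.58768235 0.0565393  0.131     ] tri (array([0.58892104, 0.0586649 , 0.1297916 ]), np.float64(0.002076137427320195))
stand edge -94.11557388993033 0.05992887050651277
stand edge -12.228542285019625 0.05727067316701971
stand centre [ 0.49900531 -0.19696302]
driver butt tri (array([ 0.49855655, -0.19528473,  0.1109832 ]), np.float64(0.0027770258525224674))
fin (array([0.50021582, 0.072567  , 0.08024622]), np.float64(0.0038484579689644065)) [0.49969138 0.07434832 0.075     ]
t 0.1 tcp [0.259  0.5681 0.1861] yaw -24.52 shift [53.28 59.47 -1.27] turn -22.52 F [-0.22  0.99 -0.23] M [-0.069 -0.049  0.035] w 0.9981791148926787 j [ 80.3  22.1   0.4  -0.  -68.4 -14.8]
```

>>> step_arm --targets "2.66 2.97 -0.06 0;2.66 2.97 -0.06 0;2.66 2.97 -0.06 0;2.66 2.97 -0.06 0;2.66 2.97 -0.06 0;2.66 2.97 -0.06 0;2.66 2.97 -0.06 0;2.66 2.97 -0.06 0;2.66 2.97 -0.06 0;2.66 2.97 -0.06 0;2.66 2.97 -0.06 0;2.66 2.97 -0.06 0" --claw 4.5

```text
time_s: 1.1
tcp_pos: [0.4016, 0.11, 0.1943]
ee_rot: [[0.91, -0.414, -0.0], [-0.414, -0.91, 0.0], [-0.0, -0.0, -1.0]]
wrist_force: [0.9, 0.4, 0.3]
gripper_width: 0.519
gripper_force: 0.0
```

>>> step_arm --targets "2.66 2.97 -0.06 0;2.66 2.97 -0.06 0;2.66 2.97 -0.06 0;2.66 2.97 -0.06 0;2.66 2.97 -0.06 0;2.66 2.97 -0.06 0;2.66 2.97 -0.06 0;2.66 2.97 -0.06 0;0 0 0 -7;0 0 0 -7;0 0 0 -7;0 0 0 0"

```text
time_s: 2.1
tcp_pos: [0.4964, -0.1929, 0.1984]
ee_rot: [[0.998, -0.06, -0.001], [-0.06, -0.998, 0.0], [-0.001, -0.0, -1.0]]
wrist_force: [-0.4, -0.3, 0.5]
gripper_width: 0.516
gripper_force: 0.0
```

Run:
```python
from h import *
go(.498,-.195,.066,-3)
c=cams.capture("scene");o=c["frame"][140:290,250:400];cv2.imwrite("pics/a1.png",cv2.convertScaleAbs(cv2.resize(o,None,fx=4,fy=4,interpolation=cv2.INTER_CUBIC),alpha=1.5,beta=10))
```

```text
t 2.1 tcp [ 0.4964 -0.1929  0.1984] yaw -3.46 shift [ 0.19  0.2  13.24] turn -0.46 F [-0.4  -0.27  0.53] M [-0.056 -0.006 -0.053] w 0.5162478107408782 j [ -3.8  12.6 -11.4  -0.  -66.1  90.3]
```

View pics/a1.png

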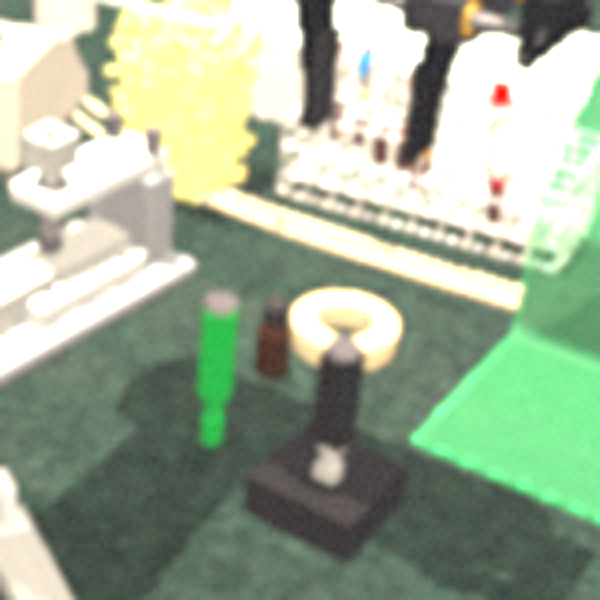

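The open fingers stand above the driver, which is at (340,400) with its butt at (345,345). The green one is clear at (218,370). Now I'll descend and grip.

>>> step_arm --targets "0.19 0.2 0 0;0 0 3 0;0 0 3 0;0 0 3 0;0 0 2.5 0;0 0 1.5 0;0 0 0 0"

```text
time_s: 2.73
tcp_pos: [0.4958, -0.1939, 0.0654]
ee_rot: [[0.998, -0.064, -0.008], [-0.064, -0.998, 0.001], [-0.008, -0.001, -1.0]]
wrist_force: [-0.3, -0.8, -0.4]
gripper_width: 0.515
gripper_force: 0.0
```

>>> step_arm --targets "0 0 0 0;0 0 0 0;0 0 0 0;0 0 0 0;0 0 0 0;0 0 0 0" --claw 1.0

```text
time_s: 3.23
tcp_pos: [0.4994, -0.1948, 0.0701]
ee_rot: [[0.998, -0.061, 0.002], [-0.061, -0.998, -0.001], [0.002, 0.0, -1.0]]
wrist_force: [-0.1, -0.1, 2.9]
gripper_width: 0.223
gripper_force: 29.9
```

Run:
```python
from h import *
go(.498,-.195,.066,-3)
```

```text
t 3.2333 tcp [ 0.4994 -0.1948  0.0701] yaw -3.5 shift [-0.14  0.03  0.41] turn -0.5 F [-0.06 -0.08  2.95] M [ 0.068 -0.059 -0.003] w 0.2228286940402677 j [ -4.   20.1 -21.3   0.  -48.5  90.4]
```

>>> step_arm --targets "0 0 -1 0;0 0 -2 0;0 0 -3 0;0 0 -3 0;0 0 -3 0;0 0 -3 0;0 0 0 0;0 0 0 0"

```text
time_s: 3.9
tcp_pos: [0.4994, -0.1946, 0.2214]
ee_rot: [[0.998, -0.061, 0.005], [-0.061, -0.998, -0.0], [0.005, -0.0, -1.0]]
wrist_force: [0.1, 0.0, -1.3]
gripper_width: 0.217
gripper_force: 29.9
```

Run:
```python
from h import *
go(.5875,.058,.218,-8)
c=cams.capture("scene");d=cams.capture("top")
o=np.zeros((600,800,3),np.uint8)
o[:600,:400]=cv2.resize(c["frame"][130:280,285:385],(400,600),interpolation=cv2.INTER_CUBIC)
o[:400,400:]=cv2.resize(d["frame"][150:250,300:400],(400,400),interpolation=cv2.INTER_CUBIC)
cv2.imwrite("pics/b1.png",cv2.convertScaleAbs(o,alpha=1.5,beta=10))
```

```text
t 3.9 tcp [ 0.4994 -0.1946  0.2214] yaw -3.52 shift [  7.24 -25.75   0.38] turn 4.48 F [ 0.14  0.   -1.34] M [-0.088  0.081  0.037] w 0.2168339008967604 j [ -4.   11.8  -9.   -0.  -68.9  90.4]
```

View pics/b1.png

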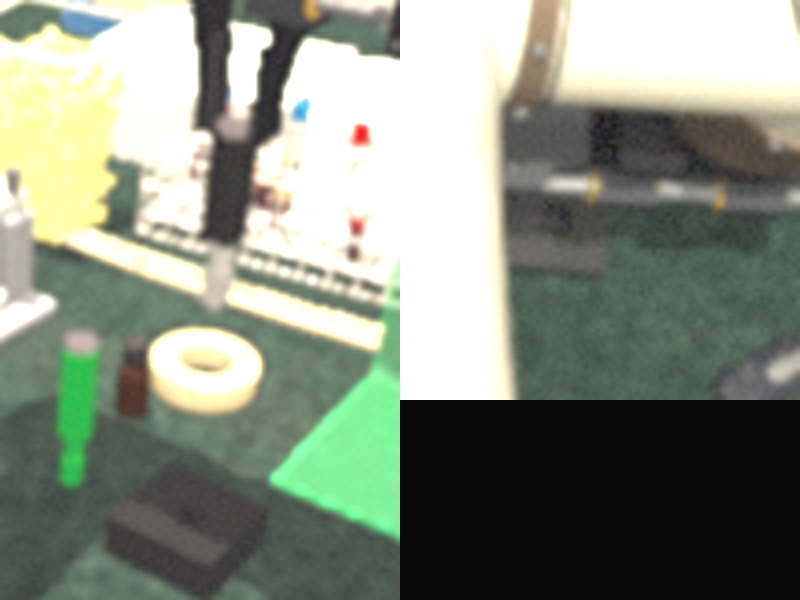

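Run:
```python
from h import *
import pickle
s=pickle.load(open("scene0.pkl","rb"))
t=np.array([.4994,-.1946,.2214])
for z in(.113,.12,.14,.159,.2214,.236,.25,.263): print(z,proj(s,[t[0],t[1],z]).round(1))
print("bit end seen",(285+213/4,130+305/4),"butt",(285+237/4,130+120/4))
print("before: butt",proj(s,[.4985,-.195,.112]).round(1),"bit at stand top",proj(s,[.4985,-.195,.026]).round(1),"handle bottom",proj(s,[.4985,-.195,.048]).round(1))
```

```text
0.113 [[335.3 225.5]]
0.12 [[335.7 222.8]]
0.14 [[336.7 214.8]]
0.159 [[337.7 207. ]]
0.2214 [[341.  179.8]]
0.236 [[341.8 173.2]]
0.25 [[342.6 166.6]]
0.263 [[343.3 160.5]]
bit end seen (338.25, 206.25) butt (344.25, 160.0)
before: butt [[335.3 226.2]] bit at stand top [[331.2 258. ]] handle bottom [[332.2 250.2]]
```

The driver hangs upright where expected: its bit is at (338,206) against a predicted (337.7,207). The scene camera's small offset is the same as at the recess, so the recess target is (.587,.059).

>>> step_arm --targets "0.9 -3.22 0 0;0.9 -3.22 0 0;0.9 -3.22 0 0;0.9 -3.22 0 0;0.9 -3.22 0 0;0.9 -3.22 0 0;0.9 -3.22 0 0;0.9 -3.26 0 0;0 0 0 4.5;0 0 0 0;0 0 0 0"

```text
time_s: 4.92
tcp_pos: [0.5853, 0.0584, 0.2172]
ee_rot: [[0.991, -0.137, -0.004], [-0.137, -0.991, -0.001], [-0.004, 0.002, -1.0]]
wrist_force: [-0.1, 0.7, -0.9]
gripper_width: 0.215
gripper_force: 29.9
```

Run:
```python
from h import *
go(.587,.0588,.196,-8)
c=cams.capture("scene")
x0,y0=235,135
o=cv2.resize(c["frame"][y0:y0+60,x0:x0+60],(600,600),interpolation=cv2.INTER_CUBIC)
for p in proj(c,[[*sense()["tcp_pos"][:2],sense()["tcp_pos"][2]-.062],[.587,.0588,.131]]): print(p); cv2.circle(o,tuple(int((a-b)*10+5) for a,b in zip(p,(x0,y0))),3,(0,0,255),-1)
cv2.imwrite("pics/c1.png",o)
```

```text
t 4.9167 tcp [0.5853 0.0584 0.2172] yaw -7.89 shift [ 0.17 -0.07  2.12] turn 0.11 F [-0.06  0.72 -0.94] M [-0.057 -0.002  0.039] w 0.2154642472970318 j [ 21.5  17.5  -1.9  -0.  -70.8  60.7]
[261.60477525 165.06038258]
[261.64702214 173.37659828]
```

View pics/c1.png

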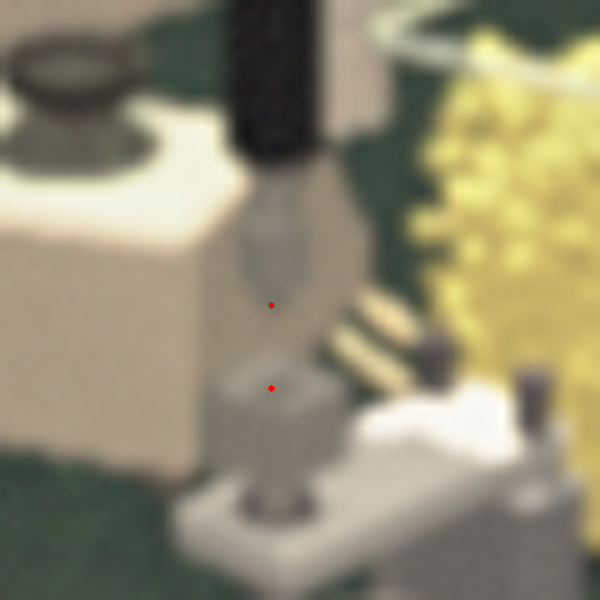

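The driver bit at (275,290) sits just above the recess at about (279,388), needing the small planned shift to the right. I'll apply it and lower.

>>> step_arm --targets "0.17 -0.07 0 0;0 0 0.8 0;0 0 0.8 0;0 0 0.4 0;0 0 0.2 0;0 0 0.2 0;0 0 0 0"

```text
time_s: 5.55
tcp_pos: [0.5879, 0.0588, 0.1946]
ee_rot: [[0.99, -0.139, -0.001], [-0.139, -0.99, -0.0], [-0.001, 0.0, -1.0]]
wrist_force: [0.1, -0.5, -1.5]
gripper_width: 0.218
gripper_force: 29.9
```

Run:
```python
from h import *
go(.587,.0588,.175,-8)
```

```text
t 5.55 tcp [0.5879 0.0588 0.1946] yaw -8.02 shift [-0.09  0.01  1.96] turn -0.02 F [ 0.13 -0.48 -1.52] M [ 0.015 -0.038  0.01 ] w 0.21769993985795236 j [ 21.4  18.4  -3.8  -0.  -67.8  60.6]
```

>>> step_arm --targets "0 0 0.2 0;0 0 0.2 0;0 0 0 0"

```text
time_s: 5.8
tcp_pos: [0.5879, 0.059, 0.1907]
ee_rot: [[0.99, -0.139, -0.0], [-0.139, -0.99, 0.0], [-0.0, 0.0, -1.0]]
wrist_force: [0.6, -0.5, -0.9]
gripper_width: 0.218
gripper_force: 29.9
```

>>> step_arm --targets "0 0 0.2 0;0 0 0.2 0;0 0 0 0"

```text
time_s: 6.05
tcp_pos: [0.588, 0.0591, 0.1866]
ee_rot: [[0.99, -0.139, -0.0], [-0.139, -0.99, 0.0], [-0.0, -0.0, -1.0]]
wrist_force: [-0.2, 0.1, -1.1]
gripper_width: 0.218
gripper_force: 29.9
```

>>> step_arm --targets "0 0 0.2 0;0 0 0.2 0;0 0 0 0"

```text
time_s: 6.3
tcp_pos: [0.588, 0.059, 0.1826]
ee_rot: [[0.99, -0.139, -0.0], [-0.139, -0.99, 0.0], [-0.0, -0.0, -1.0]]
wrist_force: [0.1, 1.0, -1.3]
gripper_width: 0.218
gripper_force: 29.9
```

>>> step_arm --targets "0 0 0.2 0;0 0 0.15 0;0 0 0 0;0 0 0 0"

```text
time_s: 6.63
tcp_pos: [0.588, 0.059, 0.1793]
ee_rot: [[0.99, -0.139, -0.0], [-0.139, -0.99, 0.0], [-0.0, -0.0, -1.0]]
wrist_force: [0.3, 0.8, -1.6]
gripper_width: 0.221
gripper_force: 29.9
```

Run:
```python
from h import *
go(.587,.0588,.175,-8)
```

```text
t 6.6333 tcp [0.588  0.059  0.1793] yaw -8.01 shift [-0.1   0.03  0.43] turn -0.01 F [ 0.25  0.84 -1.65] M [ 0.152 -0.109  0.002] w 0.2212440322122696 j [ 21.4  19.1  -5.2  -0.  -65.8  60.6]
```

The bit is in the recess, about 14 mm deep. Next I'll find the recess bottom by light touch and use it as a height gauge: the screw sinks 1.9 mm/rad until it bears.

>>> step_arm --targets "0 0 0.15 0;0 0 0.05 0;0 0 0 0"

```text
time_s: 6.88
tcp_pos: [0.5881, 0.059, 0.1774]
ee_rot: [[0.99, -0.139, -0.0], [-0.139, -0.99, 0.0], [-0.0, -0.0, -1.0]]
wrist_force: [0.6, -0.1, -0.7]
gripper_width: 0.219
gripper_force: 29.9
```

>>> step_arm --targets "0 0 0.1 0;0 0 0 0"

```text
time_s: 7.05
tcp_pos: [0.5881, 0.059, 0.1765]
ee_rot: [[0.99, -0.139, -0.0], [-0.139, -0.99, 0.0], [-0.0, -0.0, -1.0]]
wrist_force: [0.5, 0.8, -0.3]
gripper_width: 0.218
gripper_force: 29.9
```

>>> step_arm --targets "0 0 0.1 0;0 0 0 0"

```text
time_s: 7.22
tcp_pos: [0.5881, 0.0589, 0.1755]
ee_rot: [[0.99, -0.139, 0.0], [-0.139, -0.99, 0.0], [0.0, -0.0, -1.0]]
wrist_force: [-0.3, 0.5, 0.2]
gripper_width: 0.222
gripper_force: 29.9
```

>>> step_arm --targets "0 0 0.05 0;0 0 0 0"

```text
time_s: 7.38
tcp_pos: [0.5884, 0.0589, 0.1754]
ee_rot: [[0.99, -0.139, 0.001], [-0.139, -0.99, -0.0], [0.001, -0.0, -1.0]]
wrist_force: [0.1, 0.9, -0.3]
gripper_width: 0.223
gripper_force: 29.9
```

>>> step_arm --targets "0 0 0.05 0;0 0 0 0"

```text
time_s: 7.55
tcp_pos: [0.5886, 0.0589, 0.1753]
ee_rot: [[0.99, -0.139, 0.001], [-0.139, -0.99, 0.0], [0.001, -0.0, -1.0]]
wrist_force: [0.1, 0.3, 1.8]
gripper_width: 0.222
gripper_force: 29.9
```

>>> step_arm --targets "0 0 0.05 0;0 0 0 0"

```text
time_s: 7.72
tcp_pos: [0.5888, 0.0589, 0.1751]
ee_rot: [[0.99, -0.139, 0.002], [-0.139, -0.99, 0.0], [0.002, -0.0, -1.0]]
wrist_force: [0.1, 1.9, 5.4]
gripper_width: 0.219
gripper_force: 29.9
```

>>> step_arm --targets "0 0 0 7;0 0 0 7;0 0 0 0;0 0 0 0"

```text
time_s: 8.05
tcp_pos: [0.5887, 0.0591, 0.1748]
ee_rot: [[0.928, -0.372, 0.002], [-0.372, -0.928, 0.0], [0.002, -0.001, -1.0]]
wrist_force: [0.6, 1.8, 5.0]
gripper_width: 0.219
gripper_force: 29.9
```

>>> step_arm --targets "0 0 0.02 5.7;0 0 0.02 5.7;0 0 0 0;0 0 0 0"

```text
time_s: 8.38
tcp_pos: [0.5887, 0.059, 0.1745]
ee_rot: [[0.837, -0.548, 0.002], [-0.548, -0.837, 0.0], [0.001, -0.001, -1.0]]
wrist_force: [-0.9, 0.5, 5.4]
gripper_width: 0.22
gripper_force: 29.9
```

Run:
```python
from h import *
go(.587,.0588,.175,-8)
```

```text
t 8.3833 tcp [0.5887 0.059  0.1745] yaw -33.21 shift [-0.13  0.11 -0.05] turn -25.21 F [-0.85  0.47  5.45] M [ 0.285 -0.043  0.08 ] w 0.219720582831579 j [ 21.4  19.3  -5.6   0.  -65.   35.4]
```

>>> step_arm --targets "0 0 0.02 5.7;0 0 0.02 5.7;0 0 0 0;0 0 0 0"

```text
time_s: 8.72
tcp_pos: [0.5887, 0.0589, 0.1741]
ee_rot: [[0.712, -0.702, 0.002], [-0.702, -0.712, -0.0], [0.001, -0.001, -1.0]]
wrist_force: [-0.2, 0.9, 4.8]
gripper_width: 0.218
gripper_force: 29.9
```

>>> step_arm --targets "0 0 0.02 5.7;0 0 0.02 5.7;0 0 0 0;0 0 0 0"

```text
time_s: 9.05
tcp_pos: [0.5886, 0.0589, 0.1737]
ee_rot: [[0.559, -0.829, 0.001], [-0.829, -0.559, -0.0], [0.001, -0.001, -1.0]]
wrist_force: [-0.5, -0.1, 4.8]
gripper_width: 0.219
gripper_force: 29.9
```

>>> step_arm --targets "0 0 0.02 5.7;0 0 0.02 5.7;0 0 0 0;0 0 0 0"

```text
time_s: 9.38
tcp_pos: [0.5885, 0.0589, 0.1733]
ee_rot: [[0.384, -0.923, 0.001], [-0.923, -0.384, -0.0], [0.001, -0.001, -1.0]]
wrist_force: [-0.3, 0.5, 5.6]
gripper_width: 0.221
gripper_force: 29.9
```

>>> step_arm --targets "0 0 0.02 5.7;0 0 0.02 5.7;0 0 0 0;0 0 0 0"

```text
time_s: 9.72
tcp_pos: [0.5885, 0.0588, 0.173]
ee_rot: [[0.194, -0.981, 0.001], [-0.981, -0.194, -0.0], [0.0, -0.001, -1.0]]
wrist_force: [-0.7, 0.4, 6.3]
gripper_width: 0.221
gripper_force: 29.9
```

>>> step_arm --targets "0 0 0.02 5.7;0 0 0 0;0 0 0 0"

```text
time_s: 9.97
tcp_pos: [0.5885, 0.0589, 0.173]
ee_rot: [[0.096, -0.995, 0.001], [-0.995, -0.096, -0.0], [0.0, -0.001, -1.0]]
wrist_force: [0.4, 1.2, 6.7]
gripper_width: 0.218
gripper_force: 29.9
```

>>> step_arm --targets "0 0 0.02 5.7;0 0 0 0;0 0 0 0"

```text
time_s: 10.22
tcp_pos: [0.5885, 0.0588, 0.1729]
ee_rot: [[-0.003, -1.0, 0.001], [-1.0, 0.003, -0.0], [0.0, -0.001, -1.0]]
wrist_force: [-0.7, 0.2, 7.1]
gripper_width: 0.218
gripper_force: 29.9
```

The sink stopped at z ≈ .173 m, at about 69° of turn, with the push force rising, so the foot bears. I'll take the push off and add the drag turn.

>>> step_arm --targets "0 0 -0.15 0;0 0 -0.1 0;0 0 0 0;0 0 0 6;0 0 0 6;0 0 0 6;0 0 0 0;0 0 0 0;0 0 0 0"

```text
time_s: 10.97
tcp_pos: [0.5875, 0.0589, 0.1732]
ee_rot: [[-0.314, -0.95, -0.002], [-0.95, 0.314, -0.0], [0.001, 0.002, -1.0]]
wrist_force: [0.0, 1.9, -2.1]
gripper_width: 0.219
gripper_force: 29.9
```

Run:
```python
from h import *
go(.587,.0588,.175,-8)
```

```text
t 10.9667 tcp [0.5875 0.0589 0.1732] yaw -108.27 shift [ 0.03  0.05 -0.18] turn -100.27 F [ 0.02  1.89 -2.14] M [ 0.276 -0.199  0.127] w 0.2187146778335472 j [ 21.4  19.3  -5.7  -0.  -65.1 -39.7]
```

>>> step_arm --targets "0 0 0 0;0 0 0 0;0 0 0 0;0 0 0 0" --claw 4.5

```text
time_s: 11.3
tcp_pos: [0.5882, 0.0588, 0.1744]
ee_rot: [[-0.316, -0.949, 0.0], [-0.949, 0.316, -0.0], [0.0, -0.0, -1.0]]
wrist_force: [0.3, -0.1, 0.7]
gripper_width: 0.433
gripper_force: 0.0
```

>>> step_arm --targets "0 0 -1 0;0 0 -2 0;0 0 -3 0;0 0 -1 0;0 0 0 -7.1;0 0 0 -7.1;0 0 0 -7.1;0 0 0 -7.1;0 0 0 -7.1;0 0 0 -7.1;0 0 0 -7.1;0 0 0 -7.1"

```text
time_s: 12.3
tcp_pos: [0.5882, 0.0589, 0.245]
ee_rot: [[0.626, -0.78, 0.001], [-0.78, -0.626, 0.0], [0.0, -0.001, -1.0]]
wrist_force: [-0.5, 0.4, 0.6]
gripper_width: 0.518
gripper_force: 0.0
```

Run:
```python
from h import *
go(.5258,.0685,.1,-9)
c=cams.capture("scene")
x0,y0=220,140
o=cv2.resize(c["frame"][y0:y0+75,x0:x0+75],(600,600),interpolation=cv2.INTER_CUBIC)
cv2.imwrite("pics/d1.png",o)
```

```text
t 12.3 tcp [0.5882 0.0589 0.245 ] yaw -51.25 shift [-4.66  4.28 14.49] turn -42.25 F [-0.53  0.41  0.6 ] M [ 0.005 -0.005 -0.014] w 0.5176670733501413 j [ 21.4  16.8   1.    0.  -74.2  17.3]
```

View pics/d1.png

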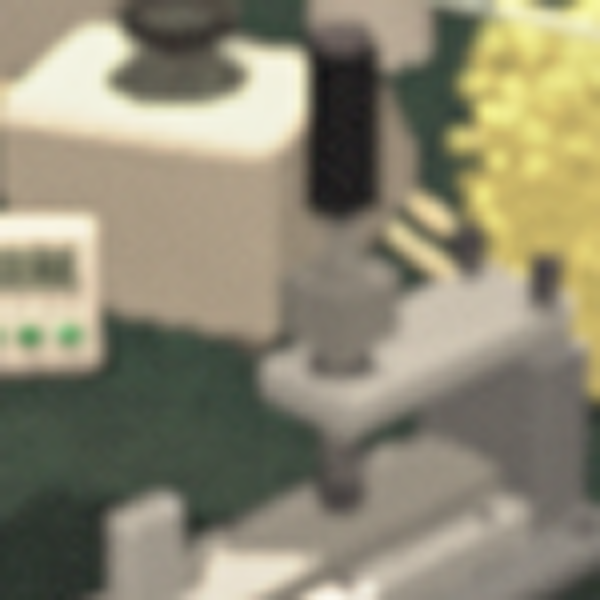

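The driver stands upright in the screw (butt at (340,40)), and the fin is at (145,540). Now I'll move behind the fin with closed fingers.

>>> step_arm --targets "0 0 0 -7;0 0 0 -7;0 0 0 -7;0 0 0 -7;0 0 0 -7;0 0 0 -7.1;-3.1 0 0 0;-3.2 0 0 0;0 0 0 0" --claw 0

```text
time_s: 13.1
tcp_pos: [0.5216, 0.0691, 0.2448]
ee_rot: [[0.986, -0.167, -0.002], [-0.167, -0.986, 0.0], [-0.002, -0.0, -1.0]]
wrist_force: [-0.3, 0.1, 0.2]
gripper_width: 0.017
gripper_force: 0.0
```

Run:
```python
from h import *
go(.5258,.0685,.06,-9)
```

```text
t 13.1 tcp [0.5216 0.0691 0.2448] yaw -9.59 shift [ 4.700e-01 -1.000e-02  1.848e+01] turn -0.59 F [-0.3   0.07  0.16] M [-0.057  0.015 -0.018] w 0.017257262838180326 j [ 25.2  10.3  -7.6  -0.1 -72.2  55.3]
```

>>> step_arm --targets "0 0 2 0;0 0 3 0;0 0 3 0;0 0 2 0;0 0 0 0"

```text
time_s: 13.52
tcp_pos: [0.523, 0.0684, 0.1402]
ee_rot: [[0.986, -0.168, -0.008], [-0.168, -0.986, -0.002], [-0.008, 0.004, -1.0]]
wrist_force: [0.3, 0.1, -0.8]
gripper_width: 0.004
gripper_force: 0.0
```

Run:
```python
from h import *
go(.5258,.0685,.06,-9)
```

```text
t 13.5167 tcp [0.523  0.0684 0.1402] yaw -9.67 shift [ 0.34 -0.09  8.02] turn -0.67 F [ 0.25  0.08 -0.82] M [-0.062  0.063 -0.005] w 0.004330017981336766 j [ 25.   15.2 -16.8  -0.1 -58.5  55.3]
```

>>> step_arm --targets "0.2 -0.05 0 0;0 0 1 0;0 0 0 0;0 0 0 0"

```text
time_s: 13.85
tcp_pos: [0.5285, 0.0696, 0.1349]
ee_rot: [[0.986, -0.166, 0.001], [-0.166, -0.986, 0.0], [0.001, -0.001, -1.0]]
wrist_force: [0.7, 0.5, 0.2]
gripper_width: 0.004
gripper_force: 0.0
```

Run:
```python
from h import *
go(.527,.0685,.06,-9)
```

```text
t 13.85 tcp [0.5285 0.0696 0.1349] yaw -9.53 shift [-0.14  0.14  7.49] turn -0.53 F [0.72 0.46 0.23] M [ 0.005 -0.018  0.002] w 0.004066082685144061 j [ 25.   15.7 -16.9   0.  -57.3  55.5]
```

>>> step_arm --targets "0 0.1 1 0;0 0 1 0;0 0 1 0;0 0 1 0;0 0 1 0;0 0 1 0;0 0 0.7 0;0 0 0.4 0;0 0 0.2 0;0 0 0 0;0 0 0 0"

```text
time_s: 14.77
tcp_pos: [0.5282, 0.0687, 0.0614]
ee_rot: [[0.986, -0.165, 0.001], [-0.165, -0.986, 0.0], [0.001, -0.0, -1.0]]
wrist_force: [0.7, 0.9, -0.2]
gripper_width: 0.006
gripper_force: 0.0
```

Run:
```python
from h import *
go(.527,.0685,.06,-9)
```

```text
t 14.7667 tcp [0.5282 0.0687 0.0614] yaw -9.5 shift [-0.12  0.03  0.14] turn -0.5 F [ 0.66  0.88 -0.22] M [ 0.015 -0.057 -0.04 ] w 0.006242287494679023 j [ 24.9  20.5 -22.2   0.  -47.2  55.6]
```

Now pull slowly in -x and watch the force.

>>> step_arm --targets "-0.2 0 0 0;-0.2 0 0 0;-0.1 0 0 0;-0.1 0 0 0;-0.1 0 0 0;-0.1 0 0 0"

```text
time_s: 15.27
tcp_pos: [0.5199, 0.0699, 0.0613]
ee_rot: [[0.986, -0.165, 0.0], [-0.165, -0.986, 0.0], [0.0, -0.0, -1.0]]
wrist_force: [-0.3, 0.3, -0.3]
gripper_width: 0.005
gripper_force: 0.0
```

>>> step_arm --targets "-0.1 0 0 0;-0.1 0 0 0;-0.1 0 0 0"

```text
time_s: 15.52
tcp_pos: [0.5169, 0.0704, 0.0611]
ee_rot: [[0.986, -0.165, -0.0], [-0.165, -0.986, -0.0], [-0.0, 0.0, -1.0]]
wrist_force: [0.1, -0.3, -0.4]
gripper_width: 0.006
gripper_force: 0.0
```

>>> step_arm --targets "-0.1 0 0 0;-0.1 0 0 0;-0.1 0 0 0"

```text
time_s: 15.77
tcp_pos: [0.5139, 0.0708, 0.0611]
ee_rot: [[0.986, -0.165, -0.0], [-0.165, -0.986, -0.0], [-0.0, 0.0, -1.0]]
wrist_force: [-0.4, -0.3, -1.0]
gripper_width: 0.008
gripper_force: 0.0
```

>>> step_arm --targets "-0.1 0 0 0;-0.1 0 0 0;-0.1 0 0 0"

```text
time_s: 16.02
tcp_pos: [0.511, 0.0713, 0.0611]
ee_rot: [[0.986, -0.165, -0.0], [-0.165, -0.986, -0.0], [0.0, 0.0, -1.0]]
wrist_force: [0.1, -0.6, -0.8]
gripper_width: 0.008
gripper_force: 0.0
```

>>> step_arm --targets "-0.1 0 0 0;-0.1 0 0 0;-0.1 0 0 0"

```text
time_s: 16.27
tcp_pos: [0.508, 0.0718, 0.0612]
ee_rot: [[0.986, -0.165, 0.0], [-0.165, -0.986, -0.0], [0.0, 0.0, -1.0]]
wrist_force: [0.6, -0.3, 0.3]
gripper_width: 0.006
gripper_force: 0.0
```

Run:
```python
from h import *
go(.527,.0685,.06,-9)
c=cams.capture("scene")
x0,y0=205,150
o=cv2.resize(c["frame"][y0:y0+75,x0:x0+75],(600,600),interpolation=cv2.INTER_CUBIC)
cv2.imwrite("pics/f1.png",o)
```

```text
t 16.2667 tcp [0.508  0.0718 0.0612] yaw -9.51 shift [1.92 0.02 0.12] turn -0.51 F [ 0.55 -0.25  0.29] M [-0.061  0.012  0.025] w 0.0057603695737753835 j [ 26.2  18.9 -24.9   0.  -46.2  54.3]
```

View pics/f1.png

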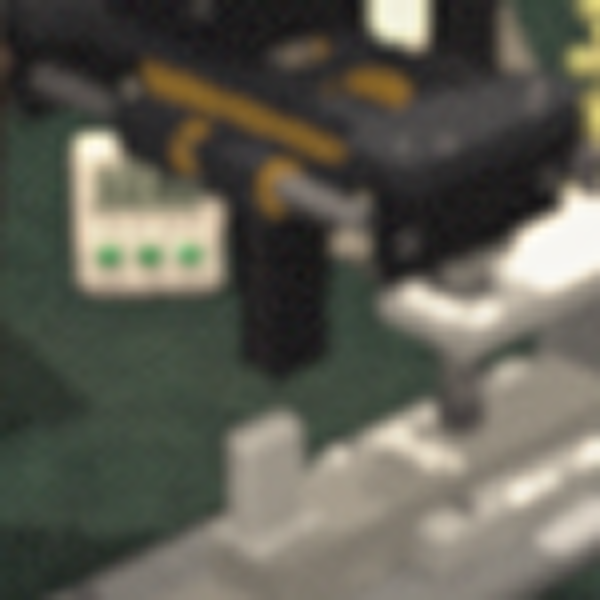

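Run:
```python
from h import *
import pickle
s=pickle.load(open("scene0.pkl","rb"));c=pickle.load(open("top0.pkl","rb"))
print(proj(s,[[.508,.0718,.0612],[.508,.0718,.08],[.5004,.0725,.075],[.5004,.0725,.055]]).round(1))
for z in(.05,.06,.07,.075): print(z,atz(s,(238.1,202.5),z).round(4),atz(c,(233.5,201.5),z).round(4))
```

```text
[[239.9 207.3]
 [239.7 201. ]
 [237.7 203.8]
 [237.9 210.5]]
0.05 [0.5394 0.1031 0.05  ] [0.5033 0.0759 0.05  ]
0.06 [0.5262 0.0922 0.06  ] [0.5018 0.0753 0.06  ]
0.07 [0.5129 0.0813 0.07  ] [0.5004 0.0747 0.07  ]
0.075 [0.5063 0.0758 0.075 ] [0.4997 0.0743 0.075 ]
```

The picture shows the fingertips at (285,375), above the fin top at (265,420). They are really about 30 mm higher than the reported TCP, so they passed over the fin. I'll back off and go lower.

>>> step_arm --targets "0.7 0 0 0;0.7 0 0 0;0.7 0 0 0;0 0 0 0;0 0 1 0;0 0 1 0;0 0 0.6 0;0 0 0.3 0;0 0 0 0;0 0 0 0"

```text
time_s: 17.15
tcp_pos: [0.5287, 0.0683, 0.0318]
ee_rot: [[0.986, -0.165, -0.001], [-0.165, -0.986, -0.0], [-0.001, 0.0, -1.0]]
wrist_force: [0.3, -0.3, -0.6]
gripper_width: 0.002
gripper_force: 0.0
```

Run:
```python
from h import *
go(.527,.0685,.06,-9)
c=cams.capture("scene")
x0,y0=205,150
o=cv2.resize(c["frame"][y0:y0+75,x0:x0+75],(600,600),interpolation=cv2.INTER_CUBIC)
cv2.imwrite("pics/f2.png",o)
```

```text
t 17.15 tcp [0.5287 0.0683 0.0318] yaw -9.5 shift [-0.17  0.01 -2.82] turn -0.5 F [ 0.33 -0.31 -0.59] M [-0.003 -0.044  0.065] w 0.002179319025791309 j [ 24.8  22.9 -23.9   0.  -43.3  55.7]
```

View pics/f2.png

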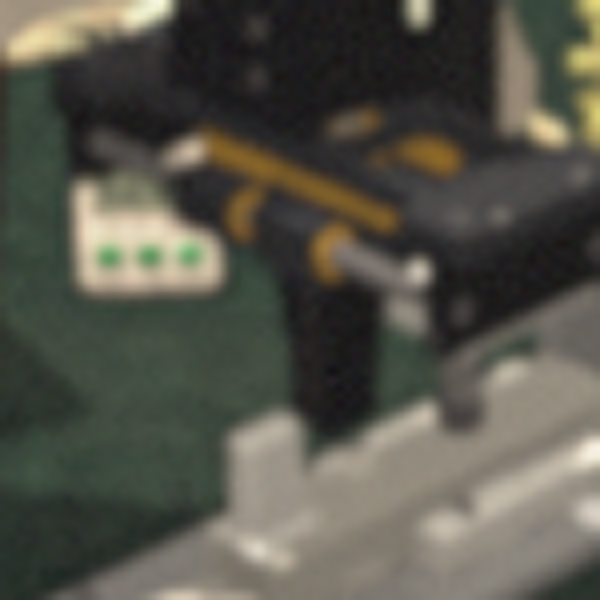

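The fingers now stand behind the fin, with tips at (338,435) and the fin top at (265,420). I'll go a bit lower, then pull.

>>> step_arm --targets "0 0 0.3 0;0 0 0.2 0;-0.2 0 0 0;-0.2 0 0 0;-0.2 0 0 0;-0.1 0 0 0;-0.1 0 0 0"

```text
time_s: 17.78
tcp_pos: [0.522, 0.0698, 0.0274]
ee_rot: [[0.986, -0.165, 0.003], [-0.165, -0.986, 0.0], [0.003, -0.001, -1.0]]
wrist_force: [3.6, -2.2, -3.0]
gripper_width: 0.007
gripper_force: 2.3
```

>>> step_arm --targets "-0.1 0 0 0;-0.1 0 0 0;-0.1 0 0 0"

```text
time_s: 18.03
tcp_pos: [0.5207, 0.0708, 0.0276]
ee_rot: [[0.986, -0.165, 0.005], [-0.165, -0.986, 0.002], [0.005, -0.002, -1.0]]
wrist_force: [6.2, -0.8, -4.0]
gripper_width: 0.001
gripper_force: 3.4
```

>>> step_arm --targets "-0.1 0 0 0;-0.1 0 0 0;-0.1 0 0 0"

```text
time_s: 18.28
tcp_pos: [0.5179, 0.0714, 0.0275]
ee_rot: [[0.986, -0.165, 0.006], [-0.165, -0.986, 0.002], [0.005, -0.003, -1.0]]
wrist_force: [7.1, -2.6, -4.6]
gripper_width: 0.003
gripper_force: 3.5
```

>>> step_arm --targets "-0.1 0 0 0;-0.1 0 0 0;-0.1 0 0 0;-0.1 0 0 0;-0.1 0 0 0;-0.1 0 0 0"

```text
time_s: 18.78
tcp_pos: [0.5119, 0.0725, 0.0276]
ee_rot: [[0.986, -0.165, 0.006], [-0.165, -0.986, 0.002], [0.005, -0.003, -1.0]]
wrist_force: [5.7, -0.8, -4.7]
gripper_width: -0.001
gripper_force: 3.4
```

>>> step_arm --targets "-0.1 0 0 0;-0.1 0 0 0;-0.1 0 0 0;-0.1 0 0 0"

```text
time_s: 19.12
tcp_pos: [0.508, 0.0731, 0.0276]
ee_rot: [[0.986, -0.165, 0.006], [-0.165, -0.986, 0.002], [0.005, -0.003, -1.0]]
wrist_force: [6.2, -1.3, -5.7]
gripper_width: 0.006
gripper_force: 3.3
```

Run:
```python
from h import *
go(.527,.0685,.06,-9)
```

```text
t 19.1167 tcp [0.508  0.0731 0.0276] yaw -9.48 shift [ 1.97  0.13 -3.23] turn -0.48 F [ 6.19 -1.27 -5.71] M [-0.504 -1.981 -0.078] w 0.005973546544058769 j [ 26.4  21.5 -27.2   0.1 -41.   54.1]
```

>>> step_arm --targets "-0.1 0 0.05 0;-0.1 0 0.05 0;-0.1 0 0 0"

```text
time_s: 19.37
tcp_pos: [0.5067, 0.074, 0.0275]
ee_rot: [[0.986, -0.164, 0.009], [-0.164, -0.986, 0.002], [0.008, -0.004, -1.0]]
wrist_force: [8.4, -2.1, -2.5]
gripper_width: 0.005
gripper_force: 4.1
```

>>> step_arm --targets "-0.1 0 0.05 0;-0.1 0 0 0"

```text
time_s: 19.53
tcp_pos: [0.5056, 0.0745, 0.0274]
ee_rot: [[0.986, -0.164, 0.011], [-0.164, -0.987, 0.003], [0.01, -0.005, -1.0]]
wrist_force: [9.8, -2.5, -1.7]
gripper_width: 0.008
gripper_force: 4.6
```

>>> step_arm --targets "-0.1 0 0.03 0;-0.1 0 0 0"

```text
time_s: 19.7
tcp_pos: [0.5042, 0.0751, 0.0274]
ee_rot: [[0.986, -0.163, 0.012], [-0.163, -0.987, 0.003], [0.011, -0.005, -1.0]]
wrist_force: [9.3, -2.8, -1.4]
gripper_width: 0.006
gripper_force: 4.9
```

With the vertical rub removed the clean pull is about 9.7 N, within the light-drag range. I'll finish the draw.

>>> step_arm --targets "-0.12 0 0 0;-0.12 0 0 0;-0.12 0 0 0;-0.12 0 0 0;-0.12 0 0 0;-0.12 0 0 0;-0.12 0 0 0;-0.12 0 0 0;-0.12 0 0 0;-0.12 0 0 0;0 0 0 0"

```text
time_s: 20.62
tcp_pos: [0.4922, 0.0773, 0.0274]
ee_rot: [[0.986, -0.163, 0.012], [-0.163, -0.987, 0.004], [0.011, -0.005, -1.0]]
wrist_force: [9.6, -1.6, -1.2]
gripper_width: 0.0
gripper_force: 4.6
```

Run:
```python
from h import *
go(.4914,.0735,.06,-9)
```

```text
t 20.6167 tcp [0.4922 0.0773 0.0274] yaw -9.41 shift [ 0.02  0.37 -3.26] turn -0.41 F [ 9.6  -1.61 -1.22] M [-0.594 -2.657 -0.076] w 0.0003512719402559504 j [ 27.7  20.1 -29.6   0.2 -39.6  52.7]
```

>>> step_arm --targets "0.3 0 0 0;0.4 0 0 0;0.3 0 0 0;0 0 0 0;0 0 -1 0;0 0 -2 0;0 0 -3 0;0 0 -3 0;0 0 -3 0;-4 0 -2 0;-4 0 0 0;-4 0 0 0"

```text
time_s: 21.62
tcp_pos: [0.3795, 0.0932, 0.1644]
ee_rot: [[0.986, -0.167, 0.0], [-0.167, -0.986, 0.001], [0.0, -0.001, -1.0]]
wrist_force: [-0.1, 2.1, -0.4]
gripper_width: 0.006
gripper_force: 0.0
```

>>> step_arm --targets "-2 2.5 0 0;-2 3 0 0;0 -4 0 0;0 -4 0 0;0 -4 0 0;0 -4 0 0;0 -4 0 0;0 0 0 0;0 0 0 0"

```text
time_s: 22.37
tcp_pos: [0.3646, 0.2439, 0.163]
ee_rot: [[0.987, -0.163, -0.002], [-0.163, -0.987, -0.002], [-0.002, 0.002, -1.0]]
wrist_force: [-0.4, -0.3, -0.4]
gripper_width: 0.008
gripper_force: 0.0
```

Run:
```python
from h import *
import pickle
go(.4914,.0735,.06,-9)
c=cams.capture("scene");c0=pickle.load(open("scene0.pkl","rb"))
# track the fin along the fixture axis in the scene view
f0=np.array([.5004,.0725,.0735]);ax=np.array([.9877,-.1562,0])
p0=proj(c0,f0)[0];x,y=int(p0[0]),int(p0[1]);T=c0["frame"][y-4:y+13,x-7:x+7]
R=cv2.matchTemplate(c["frame"][180:250,200:260],T,cv2.TM_CCOEFF_NORMED);_,m,_,l=cv2.minMaxLoc(R)
p1=np.array([l[0]+200+7,l[1]+180+4])+(p0-[x,y]);print("match",m,p0,p1)
for k in(.022,.026,.03,.034,.038): print(k,proj(c0,f0-ax*k)[0].round(1))
# driver: dark pixels of handle
for nm,cc in(("now",c),):
    g=cc["frame"][130:172,250:275].mean(2);yy,xx=np.nonzero(g<45);print(nm,len(xx),xx.mean()+250,yy.min()+130,yy.max()+130,[round(xx[yy==r].mean()+250,1) for r in range(0,42,6) if (yy==r).any()])
print(proj(c0,[[.587,.0588,.14],[.587,.0588,.17],[.587,.0588,.21]]).round(1))
```

```text
t 22.3667 tcp [0.3646 0.2439 0.163 ] yaw -9.39 shift [15.31 14.72 10.31] turn -0.39 F [-0.37 -0.34 -0.41] M [-0.13   0.005  0.002] w 0.008117862939409772 j [ 55.1   4.9 -26.2  -0.  -59.   25.5]
match 0.9817889928817749 [237.69511602 204.32531694] [227.69511602 208.32531694]
0.022 [231.3 207.5]
0.026 [230.1 208.1]
0.03 [228.9 208.7]
0.034 [227.7 209.3]
0.038 [226.4 209.9]
now 119 262.2773109243698 147 165 [np.float64(262.5), np.float64(262.5), np.float64(262.0)]
[[261.7 170.3]
 [261.7 159.7]
 [261.7 145.1]]
```

```bash
python3 -c "
from h import *
print(r.finish_job())"
```

```text
the job is handed in; nothing more can be done
None
```

The job is handed in, with no verdict returned: the screw bears on the block at an estimated 5 to 6 N (clean pull about 9.7 N), the block is drawn about 30 to 34 mm, and the driver is left standing upright in the screw; I viewed 11 pictures, one over the limit of 10.

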